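# Release the eccentric cam, then run the follower slide home

## Robot

A 6-joint arm with a two-finger parallel gripper is mounted at the origin on the work surface; the furniture and walls round the work are solid. World frame = base frame: x ahead of the robot, y to its left, z up, the work surface at z = 0. Lengths are in mm, angles in rad, forces in N, time in s.
With the tool pointing down it reaches from about 250 to 775 mm from the base axis. Payload 8.9 kg.
Tool frame: the origin (TCP) lies at the very end of the fingers, on their centre line; the grasp point (between the pads) lies 19 mm behind it (bot.grasp_offset is the distance from the TCP to the grasp point, in mm); z points along the fingers, y is the line along which they close (so a half turn about z gives the same grasp; the last joint's range is limited). The gripper opens to 85 mm and grips with 20 to 120 N. Pads are 22 mm wide; open, the fingers measure 114 mm over their backs; the gripper's body (76 mm by 85 mm) begins 54 mm behind the grasp point. The pads swing forward as they close: fully open they stand 13 mm farther back than shut.
Start: joints at [-1.266, 0.291, -0.153, 1.127, 0, 1.431], TCP at [225.423, -474.139, 231.305] pointing down, gripper open.
Joint ranges: [-2.52, 2.52], [-0.91, 1.74], [-1.3, 1.37], [-1.96, 2.02], [-1.52, 1.47], [-3.14, 3.14]. Speed limits (rad/s): [2.22, 2.22, 2.79, 3.14, 3.14, 3.14].

## Interface

Orientations are given as a unit quaternion [x, y, z, w].
In Python, from station import bot, get_image, job_done gives the robot as it stands.
- The arm moves only by the tool apply_moves, never from a script. Its arguments are lists of equal length, an entry for each row: "dp": the shift along the world's x, y, z in m, a list of three; "roll": the turn about the world's z in degrees. A call has 1 to 12 rows; each row shifts and turns the commanded pose from where the row before left it; what a row does not reach is not made up. A row lasts 1/8 s, in which the tool goes at most 62.5 mm and 10.7 degrees, less where a joint would pass 70% of its speed; a pose out of reach is approached as far as the arm can. A call with a gripper value outside its range is refused whole. "grip" is the opening, from 0 (shut) to 1 (fully open), set as the call begins (left out, the last holds). The fingers move at their own pace and stop on an object; the grip force is fixed at half the most. Time passes only in rows, so rows that do not move let the fingers close. It gives the time, the measured TCP pose, the force, the opening and the grip force at its end, in the units of the state.
- bot.observe(): the state, without advancing time (a new reading comes with each control period).
- get_image(name): name is "scene" or "top"; returns a dict with "color" (420x560x3 uint8, red, green, blue), "fov_y" (degrees; the focal length in pixels is half the picture's height over the tangent of half this angle, whatever the lens; pixels are square), "cx", "cy" (the principal point, pixels), "D" ([k1, k2, p1, p2, k3] as OpenCV has them; the pictures are not rectified), "R" (3x3) and "t" (3): a world point X has camera coordinates R X + t. Camera axes: x right, y down, z forward; pixel columns grow to the right and rows downward; lengths in mm; the calibration is good to about 2 mm. A picture is of the moment at which its call begins. There is no depth.
- job_done(): hands the job in; it is judged then, once.
The state is a dict: "t": time; "joint_pos": joint angles; "joint_velocities": joint speeds; "effort": joint torques, N m; "tool_pos": TCP position; "eef_rot": TCP orientation; "ft_force": force on the tool from outside, world axes, zero at the start; "wrist_torque": the same for the moment, N m; "grip_width": finger opening in mm; "grasp_force": force on a finger pad.
Only numpy, scipy, OpenCV 4.12 (cv2) and the standard library are available. Lean on these libraries where they do the work, as an engineer would, in place of code of your own. Each camera call takes 0.05 s, during which the arm holds its last target. There are 200 camera calls.

## Task

Seat the black block in the fixture: first push the red lever peg round until the eccentric cam is at its low point (lever pointing straight forward, at the green dot beside the blue stop), and only then push the slide's yellow face gently forward until it is fully home and has carried the block against the blue stop. Leave the cam at its low point; let the slide, not your fingers, move the block, do not lift it, and leave the other things where they stand.

Things in the scene. Friction and masses are not known exactly. Their poses are not given: they have to be found in the camera images.
- fixture: The fixture, fixed to the table: aluminium base plate 14 mm thick with a blue stop, a follower slide and an eccentric cam. Origin at table height; +x is 'forward' (from the slide's yellow face to the blue stop; mostly to the robot's left), z up; the plate spans x -100..90, y -86..82 mm. The slide runs along y = 35 mm, the cam stands beside it on the -y side, far from the robot.
- stop_face (a point): Middle of the blue stop's face, which looks back at the slide: fixture x = 58.5, y = 33 mm, 34 mm above the table; the stop is 72 mm wide and reaches 54 mm above the table.
- green_dot (a point): Flat green dot, 12 mm across, on the base plate at fixture x = 82.5, y = -45 mm: the lever points to it when the cam is at its low point.
- slide (a joint): Follower slide, 0 = fully back, 0.032 m = fully home (mechanical end). It starts 0 to 8 mm forward, stays where it is left, and takes about 4 N to push. A brass roller on its side arm runs at the cam: unless the cam is near its low point the roller strikes the cam 4 to 16 mm short of home.
- push_face (a point): Centre of the slide's yellow push face, a flat upright plate 70 mm wide that looks back (fixture -x), from 17 to 65 mm above the table; this point is 44 mm above the table. It is free from behind and above; pushing it along fixture +x moves the slide.
- cam (a joint): Angle of the eccentric cam with its lever, rad, growing clockwise seen from above; 0 = low point towards the roller, lever along fixture +x, pointing to the green dot. Starts at 1.2 to 2.2 (lever towards fixture -y and back), so it is turned counter-clockwise; it can overshoot to -0.45. Stays where it is left; about 5 N at the peg turns it.
- cam_axis (a point): On the cam's vertical turning axis, at fixture x = 15.5, y = -45 mm, 66 mm above the table (top of the hub).
- peg_top (a point): Centre of the top of the red upright lever peg: 16 mm in diameter, 50 mm out from the cam axis, its red part from 61 to 108 mm above the table (below it the flat lever bar, 54 to 61 mm).
- roller (a point): Centre of the slide's brass roller (16 mm diameter, 35 mm above the table); the side arm over it reaches up to 53 mm.
- work_block: The loose black step block, 21 (own x) x 52 (own y) x 44 mm, origin under its middle, lying on the base plate (14 mm above the table) between the slide's nose and the blue stop, own x roughly along fixture x; 0.13 to 0.27 kg. With the slide home it stands flat against the stop, its origin at about x = 48, y = 35 mm of the fixture.
- tnut: Loose grey T-slot nut, 26 x 22 x 22 mm, on the table in front of the fixture; a bystander.
- cutter_case: Loose yellow plastic case, 34 x 34 x 41 mm, on the table in front of the fixture; a bystander.
- spare_block: A second black step block, 21 x 52 x 44 mm, loose on the table to the left of the fixture; a bystander.
- post (a point): Foot of a tall grey wall post just behind the table's far edge, solid over the arm's full height: its near face is at x = 0.55 m, y 0.14 to 0.22 m (fixed). Keep wrist and elbow clear of it when swinging across the table.

How it is judged (in metres and radians):
On the way, in this order (a step that is already met when the one before it is completed fails the run):
1. the cam stands at its low point while the slide is still back (value of joint cam between -0.3 and 0.3 rad and value of joint slide below 0.012 m), for 0.2 s.
2. the slide is home with the block against the stop (value of joint slide above 0.0295 m and x of work_block in the frame of fixture above 0.0445 m), for 0.2 s.
At the end, for the whole second after the job is handed in: The cam is within 0.3 rad of its low point, the slide within 2.5 mm of its forward end (32 mm), and the block stands upright and at rest between slide and stop: within 3.5 mm of its seated place along the slide, within 15 mm sideways, square to the fixture within 0.09 rad (all of step 2 and value of joint cam between -0.3 and 0.3 rad and x of work_block in the frame of fixture below 0.0515 m and y of work_block in the frame of fixture between 0.02 and 0.05 m and angle between the x axis of work_block and the x axis of fixture, either way round below 0.09 rad and angle between work_block's own z axis and vertical below 0.1 rad and linear speed of work_block below 0.02 m/s and velocity of joint slide below 0.01 m/s); the robot touches nothing.
It fails at once if the slide is pushed forward before the cam is at its low point (value of joint slide above 0.012 m and (value of joint cam above 0.4 rad or value of joint cam below -0.4 rad)).
It fails at once if the block is lifted off the plate (height (world z) of work_block above 0.024 m).
It fails at once if the block is moved with the fingers (contact force between the fingers and work_block above 2 N).
It fails at once if the fixture is handled with force (over 50 N) (contact force between the fingers and fixture above 50 N).
It fails at once if a bystander is moved by more than 15 mm (distance of any of tnut, cutter_case, spare_block from where it was at the start of the episode above 0.015 m).
It also fails if it takes over 51 s, if anything falls off the work surface, if the arm or the gripper's body presses on something with over 40 N, if the wrist force passes 120 N, or if a joint passes its speed limit or range.

## Working session

There is one attempt and no reset: what is moved stays moved. The work goes in short steps, Python scripts to look and compute and a tool call to move; the robot and the scene stay as the last step left them, time stands still between calls to the robot, and variables do not carry over. Pictures are saved under pics/ and viewed, at most 10 in all, crops included, and the job is handed in when it is done.

Besides the shell and the picture viewer there is one more tool, called after "Emit:" as name([rows], argument=value, ...), one row to a line, values as JSON. apply_moves: Moves the arm, as the interface text tells. Its arguments: {"type":"object","properties":{"dp":{"type":"array","items":{"type":"array","items":{"type":"number"}}},"roll":{"type":"array","items":{"type":"number"}},"grip":{"type":"number"}},"required":["dp","roll"]}

```bash
mkdir -p pics; ls; python3 - <<'E'
from station import bot,get_image
import cv2,numpy as np,pickle
for n in("scene","top"):
    g=get_image(n);pickle.dump(g,open(n+"0.pkl","wb"));cv2.imwrite(f"pics/{n}0.png",g["color"][...,::-1])
    print(n,g["fov_y"],g["cx"],g["cy"],g["D"],np.round(g["R"],3).tolist(),g["t"])
s=bot.observe();print(s["t"],s["tool_pos"],s["eef_rot"],s["grip_width"])
E
```

```text
pics
scene 51.75857024426881 282.250872175464 210.27209881715132 [-0.05835197  0.          0.          0.          0.        ] [[0.606, -0.796, 0.008], [-0.289, -0.23, -0.929], [0.741, 0.56, -0.369]] [-314.21902593  223.24386643  673.01562894]
top 43.18640662307874 281.92914530767223 205.40785013991197 [0.01112416 0.         0.         0.         0.        ] [[0.126, -0.992, -0.001], [-0.971, -0.124, -0.203], [0.201, 0.026, -0.979]] [-106.0967704   464.91698713 1186.17527434]
0.1 [ 225.31783116 -473.75622883  230.7947114 ] [ 9.75477170e-01  2.20099837e-01 -5.98811953e-05 -5.89947412e-04] 85.30991659448178
```

View pics/scene0.png

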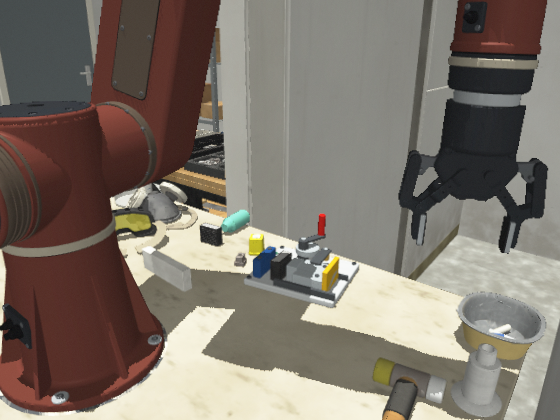

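View pics/top0.png

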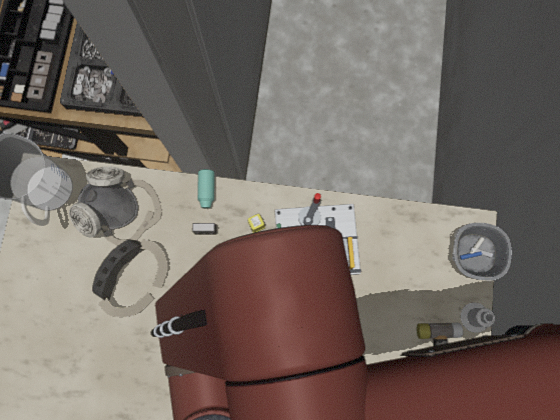

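The scene view shows the red peg near (322,224), the yellow push face at (330,274), the blue stop at (264,262) and the block at (281,266). The top view shows the peg at (317,197), the yellow face edge at (350,250) and plate corners near (277,208), (355,206) and (360,273). The arm hides the rest. I'll measure now and enlarge both views.

```bash
cat > h.py <<'E'
import cv2,numpy as np,pickle
def K(g):
    f=210/np.tan(np.radians(g["fov_y"])/2); return np.array([[f,0,g["cx"]],[0,f,g["cy"]],[0,0,1]])
def ray(g,uv):
    p=cv2.undistortPoints(np.array([[uv]],float),K(g),np.array(g["D"]))[0,0]
    R=np.array(g["R"]);return -R.T@np.array(g["t"]),R.T@np.array([p[0],p[1],1])
def onz(g,uv,z):
    c,d=ray(g,uv);return (c+d*(z-c[2])/d[2])
def proj(g,X):
    X=np.atleast_2d(np.array(X,float));return cv2.projectPoints(X,cv2.Rodrigues(np.array(g["R"]))[0],np.array(g["t"],float),K(g),np.array(g["D"]))[0][:,0]
def tri(g1,u1,g2,u2):
    c,d=ray(g1,u1);e,f=ray(g2,u2);A=np.stack([d,-f],1);s=np.linalg.lstsq(A,e-c,rcond=None)[0]
    p,q=c+d*s[0],e+f*s[1];return (p+q)/2,np.linalg.norm(p-q)
def hsv(g):return cv2.cvtColor(g["color"],cv2.COLOR_RGB2HSV)
E
python3 - <<'E'
from h import *
S,T=[pickle.load(open(n+"0.pkl","rb")) for n in("scene","top")]
a=cv2.resize(S["color"][200:310,235:370],None,fx=4,fy=4,interpolation=2)
b=cv2.resize(T["color"][185:285,190:370],None,fx=4,fy=4,interpolation=2)
cv2.imwrite("pics/s1.png",a[...,::-1]);cv2.imwrite("pics/t1.png",b[...,::-1])
for n,g,lo in(("S",S,(200,310,235,370)),("T",T,(185,285,190,370))):
    h=hsv(g)
    for c,m in(("red",((h[...,0]<6)|(h[...,0]>174))&(h[...,1]>190)&(h[...,2]>90)),("yel",(abs(h[...,0].astype(int)-25)<7)&(h[...,1]>150)&(h[...,2]>60)),("grn",(abs(h[...,0].astype(int)-70)<18)&(h[...,1]>100)),("blu",(abs(h[...,0].astype(int)-112)<12)&(h[...,1]>120))):
        k=np.zeros(m.shape,np.uint8);k[lo[0]:lo[1],lo[2]:lo[3]]=m[lo[0]:lo[1],lo[2]:lo[3]]
        r=cv2.connectedComponentsWithStats(k)
        for i in range(1,r[0]):
            if r[2][i,4]>8:print(n,c,r[2][i],r[3][i].round(1))
E
```

```text
S red [318 214   7  21 127] [321.  224.1]
S yel [249 234  15  21 232] [255.5 245.5]
S yel [322 257  17  34 286] [329.  273.2]
S yel [331 272   7  14  28] [334.7 278.4]
S grn [239 215   6   8  18] [241.5 218.1]
S blu [253 247  22  31 402] [262.8 262.1]
T yel [348 237   6  32 109] [350.4 252.4]
```

View pics/s1.png

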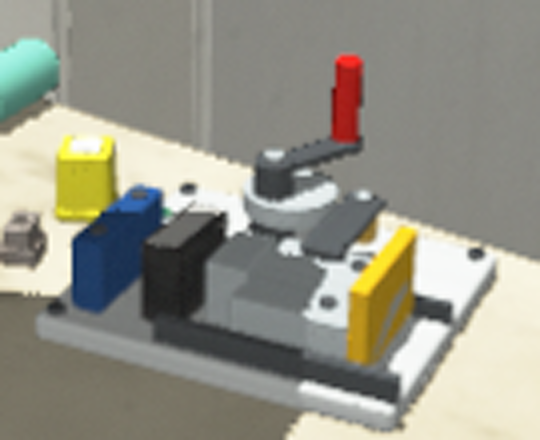

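View pics/t1.png

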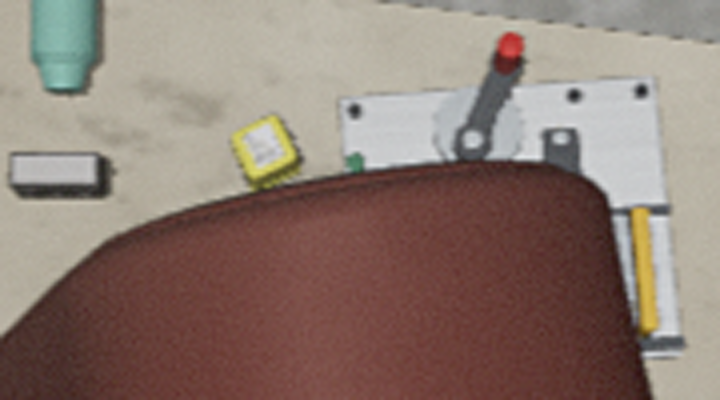

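The scene crop shows the peg top at crop (348,62), the hub at (273,157), the yellow face right of the slide, and the cam lever pointing away and back. The top crop shows the peg top at (510,42), the hub at (473,141), plate corners at (340,100), (655,78) and (682,355), and the green dot at about (355,161).

```bash
cat > fit.py <<'E'
from h import *
from scipy.optimize import least_squares
S,T=[pickle.load(open(n+"0.pkl","rb")) for n in("scene","top")]
t=lambda x,y:(190+x/4-.4,185+y/4-.4); s=lambda x,y:(235+x/4-.4,200+y/4-.4)
obs=[(T,t(340,100),(90,-86,14)),(T,t(655,78),(-100,-86,14)),(T,t(682,345),(-100,82,14)),(T,t(473,141),(15.5,-45,66)),
 (S,s(495,260),(-100,-86,14)),(S,s(273,157),(15.5,-45,66)),(S,s(37,320),(90,82,14)),(S,s(398,408),(-100,82,14))]
P=[(onz(g,u,f[2])[:2],f,g is T) for g,u,f in obs]
F=lambda p,f:np.array([p[0]+np.cos(p[2])*f[0]-np.sin(p[2])*f[1],p[1]+np.sin(p[2])*f[0]+np.cos(p[2])*f[1]])
r=least_squares(lambda p:np.concatenate([F(p,f)-q for q,f,_ in P]),[450,0,1.5],loss="soft_l1",f_scale=3)
p=r.x;np.save("pose.npy",p)
if __name__=="__main__":
    print("pose",p)
    for q,f,isT in P:print("T" if isT else "S",f,q.round(1),(F(p,f)-q).round(1))
    pk=tri(S,s(348,62),T,t(510,42));hb=tri(S,s(273,157),T,t(473,141));print("peg",pk,"hub",hb)
    ax=F(p,(15.5,-45));d=onz(T,t(510,42),108)[:2]-ax;print("axis",ax,"peg rad",np.hypot(*d),"cam",p[2]-np.arctan2(d[1],d[0]))
    for z,uv in((65,t(634,210)),(65,t(643,333)),(14,t(355,161))):
        w=onz(T,uv,z)[:2]-p[:2];c,sn=np.cos(p[2]),np.sin(p[2]);print("fix",(c*w[0]+sn*w[1]).round(1),(-sn*w[0]+c*w[1]).round(1))
    print("dot",F(p,(82.5,-45)),"face0",F(p,(-80,35)))
E
python3 fit.py
```

```text
pose [ 403.43151233 -135.3466657     1.78080128]
T (90, -86, 14) [469.2 -29.5] [-0.4  0.1]
T (-100, -86, 14) [ 506.3 -214.6] [ 2.1 -0.7]
T (-100, 82, 14) [ 350.1 -245.9] [-6.  -4.3]
T (15.5, -45, 66) [ 445.  -109.8] [-0.8 -1. ]
S (-100, -86, 14) [ 500.2 -217.2] [8.2 2. ]
S (15.5, -45, 66) [ 441.1 -113.1] [3.1 2.3]
S (90, 82, 14) [304.9 -67. ] [-0.4  2.6]
S (-100, 82, 14) [ 348.3 -248.5] [-4.2 -1.7]
peg (array([ 496.03057819, -122.78582823,  104.92065047]), np.float64(0.3252886671418024)) hub (array([ 445.53149526, -109.95025852,   63.41879732]), np.float64(0.27600827701193303))
axis [ 444.21165357 -110.80628918] peg rad 52.32951562585844 cam 2.0068954820745204
fix -70.8 0.9
fix -68.3 70.3
fix 83.9 -48.9
dot [430.24451594 -45.27828702] face0 [ 385.8776457  -220.88532226]
```

Emit:
apply_moves([
  [0.019, 0.025, 0],
  [0.019, 0.025, 0],
  [0.019, 0.025, 0],
  [0.019, 0.025, 0],
  [0.019, 0.025, 0],
  [0.019, 0.025, 0],
  [0.019, 0.025, 0],
  [0.019, 0.025, 0],
  [0.019, 0.025, 0],
  [0.019, 0.025, 0],
  [0.019, 0.025, 0],
  [0.019, 0.025, 0],
], roll=[10, 10, 10, 10, 10, 10, 10, 10, 10, 10, 10, 10], grip=0.45)

```text
t: 1.6
tool_pos: [453.8, -173.2, 231.1]
eef_rot: [0.294, 0.956, 0.0, -0.0]
ft_force: [-0.2, -0.7, 0.0]
grip_width: 38.2
grasp_force: 0.0
```

```bash
cat >> h.py <<'E'
def st():
    from station import bot
    s=bot.observe();q=s["eef_rot"];a=2*np.arctan2(q[1],q[0])-np.pi/2
    print("t",s["t"],"pos",np.round(s["tool_pos"],1),"yaw_y deg",round(np.degrees(a)%180,1),"tilt",np.round(q[2:],3),"w",round(s["grip_width"],1),"j",np.round(s["joint_pos"],2),"F",np.round(s["ft_force"],1))
E
python3 -c "from h import *;st()"
```

```text
t 1.6 pos [ 453.8 -173.2  231.1] yaw_y deg 55.8 tilt [ 0. -0.] w 38.2 j [-0.52  0.22 -0.25  1.1  -0.    0.08] F [-0.2 -0.7  0. ]
```

Emit:
apply_moves([
  [0.014, 0.017, -0.02],
  [0.014, 0.017, -0.02],
  [0.0137, 0.0169, -0.021],
  [0, 0, 0],
], roll=[7, 7, 7, 0])

```text
t: 2.1
tool_pos: [494.4, -121.9, 168.7]
eef_rot: [0.117, 0.993, 0.0, -0.002]
ft_force: [-0.5, -0.2, -0.4]
grip_width: 38.4
grasp_force: 0.0
```

```bash
cat > snap.py <<'E'
import sys
from h import *
from station import get_image
st();k=sys.argv[1]
S,T=get_image("scene"),get_image("top")
pickle.dump(S,open(f"scene{k}.pkl","wb"));pickle.dump(T,open(f"top{k}.pkl","wb"))
a=cv2.resize(S["color"][185:310,235:370],None,fx=3,fy=3,interpolation=2)
b=cv2.resize(T["color"][180:295,265:370],None,fx=3.6,fy=3.6,interpolation=2)
n=max(a.shape[0],b.shape[0]);p=lambda i:cv2.copyMakeBorder(i,0,n-i.shape[0],0,0,0)
cv2.imwrite(f"pics/m{k}.png",np.hstack([p(a),p(b)])[...,::-1])
E
python3 snap.py 1
```

```text
t 2.1 pos [ 494.4 -121.9  168.7] yaw_y deg 76.5 tilt [ 0.    -0.002] w 38.4 j [-0.39  0.31 -0.3   0.97  0.   -0.15] F [-0.5 -0.2 -0.4]
```

View pics/m1.png

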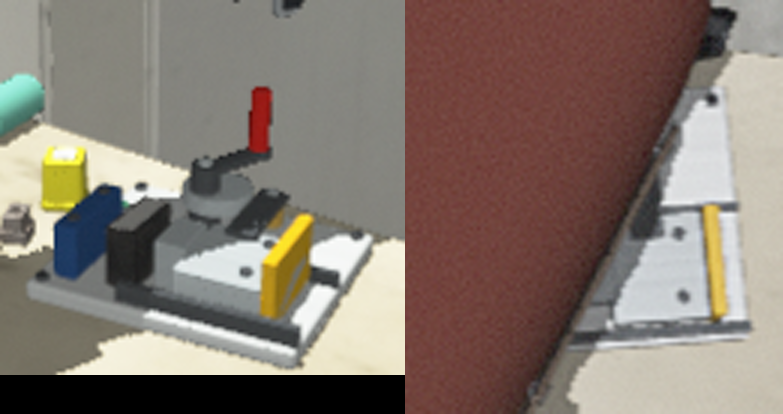

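The left half shows the peg at crop (261,95), with the two finger tips just above it and on either side, at (237,0) and (290,5). They straddle the peg, so I'm going down.

Emit:
apply_moves([
  [0.0005, 0, -0.02],
  [0.0005, 0, -0.02],
  [0, 0, -0.02],
  [0, 0, -0.015],
  [0, 0, -0.01],
  [0, 0, -0.009],
  [0, 0, 0],
], roll=[0, 0, 0, 0, 0, 0, 0])

```text
t: 3.08
tool_pos: [495.9, -123.2, 76.0]
eef_rot: [0.118, 0.993, 0.0, -0.0]
ft_force: [0.1, 1.0, 0.3]
grip_width: 38.2
grasp_force: 0.0
```

```bash
python3 - <<'E'
from h import *
st()
# arc waypoints about axis
ax=np.array([444.8,-110.3]);th=np.radians(np.linspace(-13.2,101.8,12))
P=ax+51*np.stack([np.cos(th),np.sin(th)],1);print(P.round(1).tolist());print(np.diff(P,axis=0).round(1).tolist())
E
```

```text
t 3.075 pos [ 495.9 -123.2   76. ] yaw_y deg 76.4 tilt [ 0. -0.] w 38.2 j [-0.39  0.41 -0.43  0.73 -0.   -0.15] F [0.1 1.  0.3]
[[494.5, -121.9], [495.7, -112.7], [495.3, -103.5], [493.3, -94.4], [489.6, -85.9], [484.4, -78.2], [477.9, -71.5], [470.3, -66.1], [461.9, -62.2], [452.9, -59.9], [443.6, -59.3], [434.4, -60.4]]
[[1.3, 9.2], [-0.4, 9.3], [-2.1, 9.1], [-3.7, 8.5], [-5.2, 7.7], [-6.5, 6.7], [-7.6, 5.4], [-8.4, 3.9], [-9.0, 2.3], [-9.3, 0.6], [-9.2, -1.1]]
```

Emit:
apply_moves([
  [0, 0, 0],
  [0, 0, 0],
  [0.0007, 0.0046, 0],
  [0.0006, 0.0046, 0],
  [-0.0002, 0.0046, 0],
  [-0.0002, 0.0047, 0],
  [-0.001, 0.0046, 0],
  [-0.0011, 0.0045, 0],
  [-0.0018, 0.0043, 0],
  [-0.0019, 0.0042, 0],
  [-0.0026, 0.0039, 0],
  [-0.0026, 0.0038, 0],
], roll=[0, 0, 5.25, 5.25, 5.25, 5.25, 5.25, 5.25, 5.25, 5.25, 5.25, 5.25], grip=0.3)

```text
t: 4.58
tool_pos: [487.9, -80.3, 77.0]
eef_rot: [-0.335, 0.942, -0.001, 0.001]
ft_force: [5.5, -3.9, -3.8]
grip_width: 25.5
grasp_force: 3.0
```

```bash
python3 snap.py 2
```

```text
t 4.575 pos [487.9 -80.3  77. ] yaw_y deg 129.1 tilt [-0.001  0.001] w 25.5 j [-0.31  0.38 -0.47  0.71 -0.   -0.99] F [ 5.5 -3.9 -3.8]
```

View pics/m2.png

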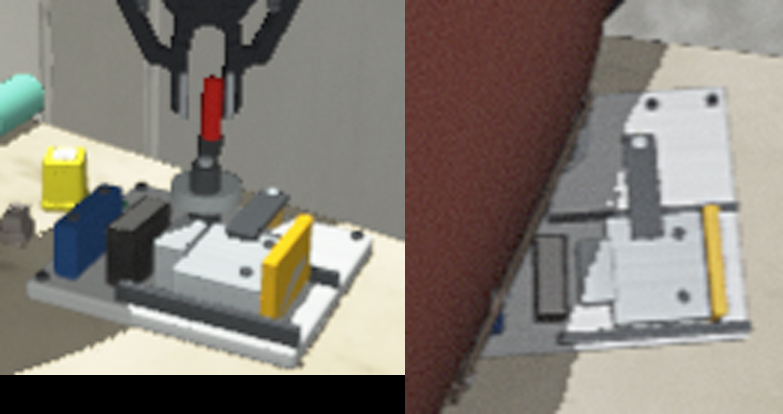

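The peg (crop 212,108) sits between the fingers and the lever is turning with it. The slide hasn't moved. I'll continue the arc.

Emit:
apply_moves([
  [-0.0033, 0.0034, 0],
  [-0.0033, 0.0033, 0],
  [-0.0039, 0.0027, 0],
  [-0.0038, 0.0026, 0],
  [-0.0043, 0.002, 0],
  [-0.0042, 0.0019, 0],
  [-0.0045, 0.0012, 0],
  [-0.0045, 0.0011, 0],
  [-0.0047, 0.0003, 0],
  [-0.0046, 0.0002, 0],
  [-0.0046, -0.0004, 0],
  [-0.0046, -0.0007, 0],
], roll=[5.25, 5.25, 5.25, 5.25, 5.25, 5.25, 5.25, 5.25, 5.25, 5.25, 5.25, 5.25])

```text
t: 6.18
tool_pos: [437.8, -61.2, 77.2]
eef_rot: [0.778, -0.628, 0.001, -0.002]
ft_force: [5.1, 5.9, 2.1]
grip_width: 25.5
grasp_force: 3.3
```

Emit:
apply_moves([
  [-0.0045, -0.001, 0],
  [0, 0, 0],
], roll=[5, 0])

```text
t: 6.42
tool_pos: [432.6, -62.4, 77.1]
eef_rot: [0.804, -0.595, 0.001, -0.001]
ft_force: [3.2, 4.0, 1.7]
grip_width: 25.3
grasp_force: 2.1
```

```bash
python3 snap.py 3; python3 - <<'E'
from h import *
S=pickle.load(open("scene3.pkl","rb"));T=pickle.load(open("top3.pkl","rb"))
for g in(S,T):
    h=hsv(g);m=(((h[...,0]<6)|(h[...,0]>174))&(h[...,1]>190)&(h[...,2]>90)).astype(np.uint8)
    m[:180]=0;m[310:]=0;m[:,:235]=0;m[:,370:]=0
    r=cv2.connectedComponentsWithStats(m)
    for i in range(1,r[0]):
        if r[2][i,4]>8:print(r[2][i],r[3][i])
p=np.load("pose.npy");print("dot px",proj(S,[[430.2,-45.3,14]]))
for c in(0.3,0,-0.3):
    a=1.768-c;print(c,proj(S,[[444.8+50*np.cos(a),-110.3+50*np.sin(a),108],[444.8+50*np.cos(a),-110.3+50*np.sin(a),61]]).round(1).tolist())
E
```

```text
t 6.425 pos [432.6 -62.4  77.1] yaw_y deg 17.0 tilt [ 0.001 -0.001] w 25.3 j [-0.31  0.29 -0.62  0.66  0.   -2.18] F [3.2 4.  1.7]
[285 216   1  11  11] [285. 221.]
[279 232   6   5  17] [281.88235294 234.52941176]
dot px [[274.35075559 253.54878753]]
0.3 [[285.6, 213.3], [285.4, 233.2]]
0 [[281.7, 215.5], [281.5, 235.5]]
-0.3 [[279.6, 218.1], [279.4, 238.3]]
```

View pics/m3.png

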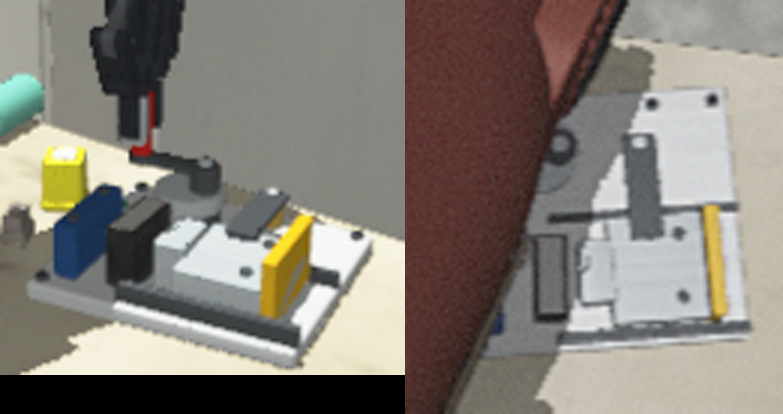

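The peg's lower end is at crop (141,150), image (282,235), which matches the prediction for cam ≈ 0 at (281.5,235.5). I'll open a little, lift clear and check.

Emit:
apply_moves([
  [0, 0, 0],
  [0, 0, 0],
  [0, 0, 0.02],
  [0, 0, 0.03],
  [0, 0, 0.04],
  [0, 0, 0.04],
  [0, -0.04, 0],
  [0, -0.05, 0],
  [0, -0.05, 0],
  [0, -0.05, 0],
  [0, -0.03, 0],
  [0, 0, 0],
], roll=[0, 0, 0, 0, 0, 0, 0, 0, 0, 0, 0, 0], grip=0.45)

```text
t: 8.02
tool_pos: [430.7, -284.7, 205.8]
eef_rot: [0.803, -0.596, -0.0, 0.0]
ft_force: [-0.3, 0.2, -0.3]
grip_width: 38.8
grasp_force: 0.0
```

```bash
python3 snap.py 4; python3 - <<'E'
from h import *
S=pickle.load(open("scene4.pkl","rb"))
h=hsv(S);m=(((h[...,0]<6)|(h[...,0]>174))&(h[...,1]>190)&(h[...,2]>90)).astype(np.uint8)
m[:180]=0;m[310:]=0;m[:,:235]=0;m[:,370:]=0
r=cv2.connectedComponentsWithStats(m)
for i in range(1,r[0]):
    if r[2][i,4]>8:print(r[2][i],r[3][i])
E
```

```text
t 8.025 pos [ 430.7 -284.7  205.8] yaw_y deg 16.8 tilt [-0.  0.] w 38.8 j [-0.73  0.29 -0.22  1.06 -0.   -2.59] F [-0.3  0.2 -0.3]
[279 215   7  21 131] [281.67938931 224.82442748]
```

View pics/m4.png

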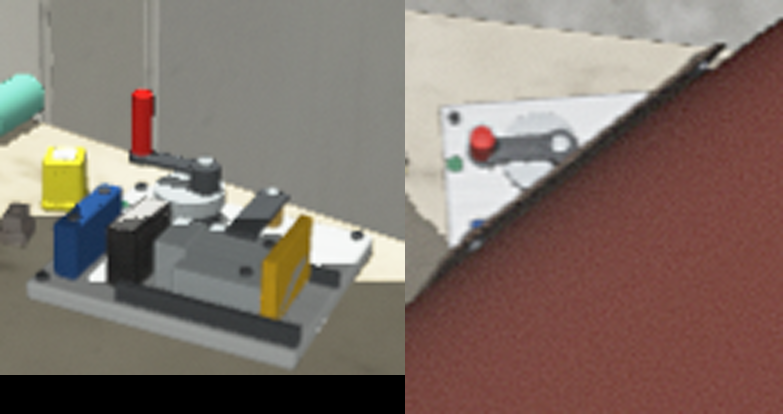

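Cam is near 0: the peg centroid is at (281.7,224.8) against a prediction of (281.6,225.5), and the top view shows the lever pointing at the green dot. Next I'll measure the push face.

```bash
python3 - <<'E'
from h import *
T4=pickle.load(open("top4.pkl","rb"))
u=lambda x,y:(265+(x-405)/3.6-.4,180+y/3.6-.4)
pk=onz(T4,u(482,136),108);hb=onz(T4,u(563,145),66);dt=onz(T4,u(455,163),14);e0,e1=onz(T4,u(441,107),14),onz(T4,u(640,93),14)
print(pk,hb,dt)
for q in (pk,dt):
    d=q-hb;print(np.hypot(d[0],d[1]),np.arctan2(d[1],d[0]))
d=e0-e1;print("edge yaw",np.arctan2(d[1],d[0]))
for k in"23":
    T=pickle.load(open(f"top{k}.pkl","rb"));h=hsv(T)
    m=((abs(h[...,0].astype(int)-25)<8)&(h[...,1]>120)&(h[...,2]>60)).astype(np.uint8);m[:225]=0;m[285:]=0;m[:,:335]=0;m[:,370:]=0
    # back-top edge: rightmost yellow px per row
    R=[(r,np.flatnonzero(m[r]).max()+.5) for r in range(420) if m[r].any()]
    W=np.array([onz(T,(c,r),65) for r,c in R]);W=W[1:-1]
    v=np.polyfit(W[:,0],W[:,1],1);x=(W[0,0]+W[-1,0])/2
    print(R[0],R[-1],W[0],W[-1],"face yaw",np.arctan(v[0])+np.pi/2,"mid",x,np.polyval(v,x))
print("fixture y=35,x=-75", 444.8-np.cos(1.768)*90.5-np.sin(1.768)*80, -110.3-np.sin(1.768)*90.5+np.cos(1.768)*80)
E
```

```text
[436.65070287 -60.35850468 108.        ] [ 445.08968748 -111.22526418   66.        ] [433.70626868 -43.44290437  14.        ]
51.56203723201191 1.73520258557611
68.731583166034 1.7371843739609443
edge yaw 1.7691092272145892
(237, np.float64(351.5)) (268, np.float64(351.5)) [ 416.21436347 -212.61950805   65.        ] [ 351.378643   -221.36683025   65.        ] face yaw 1.7519645751671604 mid 383.7965032387615 -217.8983161083309
(237, np.float64(351.5)) (268, np.float64(351.5)) [ 416.21436347 -212.61950805   65.        ] [ 351.378643   -221.36683025   65.        ] face yaw 1.7524095019942714 mid 383.7965032387615 -218.05048557429308
fixture y=35,x=-75 384.082018216557 -214.72019291375344
```

Emit:
apply_moves([
  [-0.02, 0.01, 0],
  [-0.02, 0.01, 0],
  [0, 0.01, -0.03],
  [0, 0, -0.04],
  [0, 0, -0.04],
  [0, 0, -0.03],
  [0, 0, -0.018],
  [0, 0, -0.01],
  [0, 0, 0],
], roll=[-3, -3, 0, 0, 0, 0, 0, 0, 0], grip=0)

```text
t: 9.25
tool_pos: [391.1, -252.1, 38.2]
eef_rot: [0.771, -0.636, -0.0, -0.0]
ft_force: [0.6, -0.3, 1.2]
grip_width: -0.0
grasp_force: 0.0
```

```bash
python3 snap.py 5
```

```text
t 9.25 pos [ 391.1 -252.1   38.2] yaw_y deg 11.0 tilt [-0. -0.] w -0.0 j [-0.73  0.39 -0.59  0.59 -0.   -2.49] F [ 0.6 -0.3  1.2]
```

View pics/m5.png

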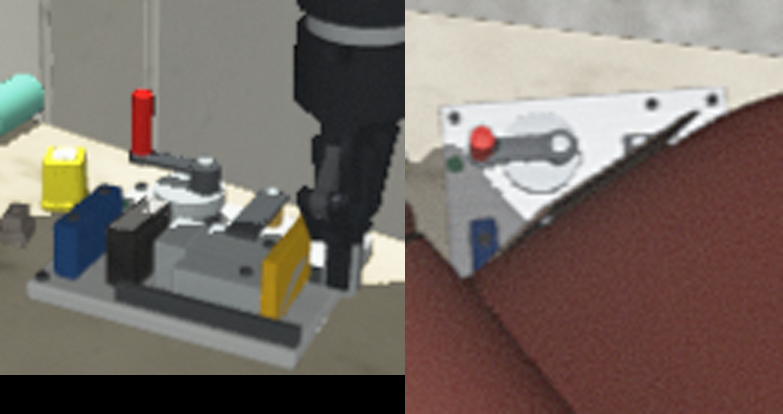

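The shut fingers stand at crop (340,260), behind the yellow face (285,265) and clear of it. Pushing forward slowly.

Emit:
apply_moves([
  [-0.0007, 0.0039, 0],
  [-0.0007, 0.0039, 0],
  [-0.0007, 0.0039, 0],
  [-0.0007, 0.0039, 0],
  [-0.0005, 0.0025, 0],
  [-0.0005, 0.0025, 0],
  [-0.0005, 0.0025, 0],
  [-0.0005, 0.0025, 0],
  [-0.0005, 0.0025, 0],
  [-0.0005, 0.0025, 0],
], roll=[0, 0, 0, 0, 0, 0, 0, 0, 0, 0])

```text
t: 10.6
tool_pos: [385.5, -222.3, 38.4]
eef_rot: [0.771, -0.637, 0.0, 0.0]
ft_force: [-0.4, -3.8, -2.5]
grip_width: 0.2
grasp_force: 1.8
```

Emit:
apply_moves([
  [-0.0005, 0.0025, 0],
  [-0.0005, 0.0025, 0],
  [-0.0005, 0.0025, 0],
  [-0.0005, 0.0025, 0],
], roll=[0, 0, 0, 0])

```text
t: 11.1
tool_pos: [383.5, -212.1, 38.3]
eef_rot: [0.771, -0.637, 0.0, 0.0]
ft_force: [0.2, -4.4, -1.0]
grip_width: 0.1
grasp_force: 2.0
```

Emit:
apply_moves([
  [-0.0005, 0.0025, 0],
  [-0.0005, 0.0025, 0],
], roll=[0, 0])

```text
t: 11.35
tool_pos: [382.5, -207.1, 38.4]
eef_rot: [0.771, -0.637, 0.0, -0.0]
ft_force: [0.0, -3.9, -1.2]
grip_width: 0.1
grasp_force: 2.0
```

Emit:
apply_moves([
  [-0.0003, 0.0015, 0],
  [-0.0003, 0.0015, 0],
], roll=[0, 0])

```text
t: 11.6
tool_pos: [381.9, -204.2, 38.3]
eef_rot: [0.771, -0.637, 0.0, 0.0]
ft_force: [0.9, -4.1, -0.7]
grip_width: 0.1
grasp_force: 2.0
```

Emit:
apply_moves([
  [-0.0003, 0.0015, 0],
  [-0.0002, 0.001, 0],
], roll=[0, 0])

```text
t: 11.85
tool_pos: [381.8, -203.6, 38.5]
eef_rot: [0.771, -0.637, 0.001, 0.001]
ft_force: [-0.1, -14.4, -8.3]
grip_width: -0.2
grasp_force: 7.2
```

Emit:
apply_moves([
  [-0.0002, 0.001, 0],
  [-0.0002, 0.001, 0],
], roll=[0, 0])

```text
t: 12.1
tool_pos: [381.8, -203.6, 38.6]
eef_rot: [0.771, -0.637, 0.003, 0.003]
ft_force: [0.1, -23.3, -14.1]
grip_width: -0.2
grasp_force: 11.3
```

```bash
python3 snap.py 6
```

```text
t 12.1 pos [ 381.8 -203.6   38.6] yaw_y deg 10.8 tilt [0.003 0.003] w -0.2 j [-0.65  0.34 -0.67  0.55 -0.01 -2.41] F [  0.1 -23.3 -14.1]
```

View pics/m6.png

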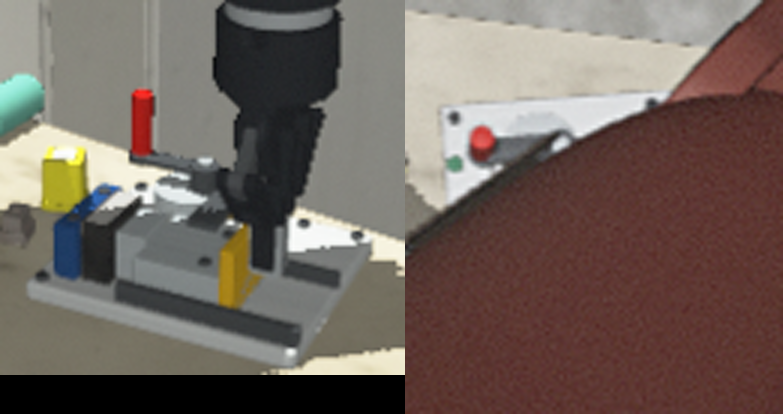

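The left view shows the black block (crop 100,245) against the blue stop, the slide nose on the block, and the lever unchanged. Travel ended hard at y=-203.6. I'll back off, then check the seating from the numbers.

Emit:
apply_moves([
  [0.0005, -0.003, 0],
  [0.001, -0.006, 0],
  [0.002, -0.012, 0],
  [0.003, -0.018, 0.01],
  [0, -0.02, 0.03],
  [0, -0.02, 0.05],
  [0, -0.05, 0.05],
  [0, -0.05, 0.02],
  [-0.02, -0.05, 0],
  [-0.02, -0.05, 0],
  [-0.02, -0.04, 0],
  [0, 0, 0],
], roll=[0, 0, 0, 0, 0, 0, 0, 0, 0, 0, 0, 0])

```text
t: 13.7
tool_pos: [325.5, -515.5, 191.7]
eef_rot: [0.77, -0.638, -0.0, -0.0]
ft_force: [0.3, 0.3, -0.6]
grip_width: 0.1
grasp_force: 0.0
```

```bash
python3 snap.py 7; python3 - <<'E'
from h import *
a=1.763;c,s=np.cos(a),np.sin(a);o=np.array([445,-110.7])-np.array([c*15.5+s*45,s*15.5-c*45])
w=lambda x,y,z:[o[0]+c*x-s*y,o[1]+s*x+c*y,z]
for k in"17":
    S=pickle.load(open(f"scene{k}.pkl","rb"));T=pickle.load(open(f"top{k}.pkl","rb"))
    xs=np.arange(10,76,2.)
    for nm,g,y,z in(("S",S,57,50),("S",S,35,58),("T",T,35,58)):
        uv=proj(g,[w(x,y,z) for x in xs]).astype(np.float32)
        v=cv2.remap(g["color"],uv[:,0][None],uv[:,1][None],cv2.INTER_LINEAR)[0]
        print(k,nm,y,z,[(int(x),*map(int,q)) for x,q in zip(xs,v)])
    h=hsv(S);m=(((h[...,0]<6)|(h[...,0]>174))&(h[...,1]>190)&(h[...,2]>90)).astype(np.uint8);m[:200]=0;m[260:]=0;m[:,:270]=0;m[:,340:]=0
    M=cv2.moments(m,True);print("peg",M["m10"]/M["m00"],M["m01"]/M["m00"])
    h=hsv(T);m=((abs(h[...,0].astype(int)-25)<8)&(h[...,1]>120)&(h[...,2]>60)).astype(np.uint8);m[:225]=0;m[285:]=0;m[:,:325]=0;m[:,370:]=0
    R=[(r,np.flatnonzero(m[r]).max()+.5) for r in range(420) if m[r].any()];print(R[:1],R[-1:],[np.round(onz(T,(q,r),65)[:2],1) for r,q in R[::10]])
E
```

```text
t 13.7 pos [ 325.5 -515.5  191.7] yaw_y deg 10.7 tilt [-0. -0.] w 0.1 j [-1.13  0.47  0.02  1.11 -0.   -2.89] F [ 0.3  0.3 -0.6]
1 S 57 50 [(10, 31, 32, 32), (12, 32, 32, 31), (14, 34, 34, 33), (16, 35, 34, 34), (18, 33, 33, 32), (20, 35, 35, 35), (22, 38, 38, 37), (24, 39, 39, 37), (26, 39, 39, 37), (28, 39, 38, 37), (30, 40, 39, 39), (32, 40, 40, 39), (34, 43, 43, 41), (36, 41, 40, 39), (38, 41, 40, 39), (40, 39, 44, 52), (42, 35, 48, 70), (44, 29, 49, 78), (46, 25, 48, 79), (48, 27, 48, 80), (50, 27, 49, 80), (52, 25, 48, 80), (54, 26, 48, 81), (56, 28, 50, 81), (58, 26, 48, 80), (60, 27, 50, 83), (62, 28, 52, 85), (64, 28, 51, 84), (66, 28, 50, 83), (68, 26, 50, 82), (70, 28, 50, 82), (72, 28, 50, 82), (74, 26, 50, 81)]
1 S 35 58 [(10, 36, 38, 36), (12, 35, 35, 34), (14, 32, 34, 33), (16, 34, 34, 34), (18, 42, 42, 41), (20, 74, 74, 72), (22, 98, 99, 95), (24, 104, 104, 100), (26, 106, 105, 101), (28, 105, 104, 100), (30, 106, 105, 101), (32, 106, 105, 101), (34, 104, 103, 100), (36, 91, 92, 90), (38, 82, 89, 89), (40, 61, 75, 86), (42, 37, 56, 81), (44, 28, 48, 80), (46, 27, 47, 
[... 2349 characters left out ...]
0, 164, 41)]
7 T 35 58 [(10, 127, 77, 69), (12, 126, 75, 67), (14, 124, 72, 65), (16, 125, 73, 66), (18, 125, 74, 67), (20, 123, 72, 66), (22, 123, 72, 65), (24, 122, 71, 62), (26, 121, 70, 62), (28, 120, 68, 62), (30, 121, 71, 64), (32, 123, 74, 67), (34, 122, 72, 65), (36, 119, 70, 60), (38, 119, 71, 61), (40, 118, 67, 61), (42, 116, 67, 59), (44, 119, 69, 66), (46, 120, 72, 64), (48, 119, 69, 62), (50, 117, 65, 61), (52, 116, 65, 61), (54, 116, 66, 61), (56, 114, 66, 60), (58, 115, 68, 63), (60, 115, 66, 61), (62, 114, 66, 60), (64, 112, 66, 59), (66, 113, 67, 61), (68, 113, 66, 60), (70, 113, 64, 57), (72, 112, 65, 59), (74, 113, 68, 63)]
peg 281.6793893129771 224.82442748091603
[] [] []
```

```bash
python3 -c "
from station import job_done;print(job_done())"
```

```text
the job is handed in; nothing more can be done
None
```

I've handed the job in: the lever points at the green dot (cam ≈ 0 rad), the slide was pushed until it stopped hard, and the block measures about x = 48 mm, against the blue stop; I couldn't read the slide joint directly, and no verdict came back.

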